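# Clear a hung-up can with one stroke of the can crusher

## Task

A crushed can has hung up in the chamber of the can crusher. Press the green button on its console gently, all the way down, and keep it down until the plunger has pushed the crushed can into the slot and it has dropped into the tray; then let the button and the plunger come fully back and take the hand away. Do not touch the red or the blue button, keep your fingers off the crushed can and the plunger, and leave everything standing on the counter where it is: nothing is picked up.

Things in the scene. Friction and masses are not known exactly. Their poses are not given: they have to be found in the camera images.
- crusher: bench-top air-driven can crusher of grey sheet metal, fixed, 290 (x) x 370 (y) x 155 mm high. Origin on the counter under the machine; x points away from the console, y along the plunger's stroke. Console: box at x -165 to -60 mm, y -125 to 125 mm, flat top 85 mm above the counter, with three push buttons in a row at x = -112.5 mm, y = -75, 0, 75 mm (which is where varies)
- run_base: aluminium bezel (diameter 48 mm, 8 mm high) of the green button together with the button; origin at its centre on the console top, 24 mm below the face of the unpressed button; z up
- run_top (a point): centre of the flat top face of the green run button (diameter 36 mm); 109 mm above the counter when not pressed, moves down with the button
- run (a joint): travel of the green button: 0 up, 0.012 m fully down. Spring about 1.3 N to start it, 4 N fully down, up to 3 N more while the plunger moves: a slow push (20 to 40 mm/s) of 6 to 10 N takes it home, a fast one hits its stop hard; springs back by itself. It is an air valve: the plunger follows it out and back in proportion
- stop_base: yellow bezel with the red mushroom stop button (head diameter 42 mm, top 107 mm above the counter); origin at its centre on the console top. Not to be touched
- reset_base: aluminium bezel with the blue reset button (diameter 30 mm, top 105 mm above the counter); origin at its centre on the console top. Not to be touched
- ram_unit: aluminium air cylinder on the crusher together with its rod, buffer spring and steel plunger disc (diameter 66 mm); origin and axes as the crusher's, plunger axis at x = 0, 119 mm above the counter. Highest part of the machine 155 mm. Not to be touched
- plunger (a joint): stroke of the plunger: 0 fully back, 0.086 m fully out (towards the slot and anvil). The crushed can drops once its middle is pushed past the end of the chamber floor, at a stroke of about 0.06 to 0.08 m
- crushed_can: blue aluminium can crushed flat to a disc, diameter 66 mm, 30 mm thick, about 13 g, standing on edge between plunger and slot in the chamber: a trough along the crusher's y, open at the top, 70 mm wide, floor 85 mm above the counter, ending at y = 94 mm, where the slot (48 mm, up to the anvil plate) begins. Origin at its centre, 118 mm above the counter while hung up; y is the disc's axis
- tray_floor (a point): middle of the inner floor of the steel catch tray (170 mm by 104 mm, 30 mm deep) under the slot, part of the crusher, 9 mm above the counter
- can_a: empty blue drink can standing on the counter, diameter 66 mm, height 115 mm; origin at the centre of its underside
- can_b: a second blue drink can, same size, same origin
- tumbler: clear plastic tumbler, rim diameter 74 mm, height 110 mm; origin at the centre of its underside
- rubber_block: black rubber block 60 x 90 x 40 mm (x, y, z); origin at the centre of its underside
- bowl: small white ceramic bowl, rim diameter 124 mm, height 52 mm; origin at the centre of its underside
Not all that is in view belongs to the job. Leave any pink or white look-alike of the crushed_can alone.

How it is judged (in metres and radians):
On the way, in this order (a step that is already met when the one before it is completed fails the run):
1. the green button is being pressed (more than 4 mm) (value of joint run above 0.004 m), for 0.05 s.
2. the plunger has pushed the crushed can through the slot into the tray (height (world z) of crushed_can below 0.078 m and x of crushed_can in the frame of crusher between -0.045 and 0.125 m and y of crushed_can in the frame of crusher between 0.036 and 0.14 m), for 0.1 s.
At the end, for the whole second after the job is handed in: the crushed can lies at rest in the catch tray (its centre under 78 mm above the counter and within the tray), the green button is up (within 1 mm) and the plunger is back (within 6 mm), and the two cans, tumbler, rubber block and bowl stand within 15 mm of where they were (all of step 2 and linear speed of crushed_can below 0.02 m/s and value of joint run below 0.001 m and value of joint plunger below 0.006 m and distance of each of can_a, can_b, tumbler, rubber_block, bowl from where it was at the start of the episode below 0.015 m); the robot touches nothing.
It fails at once if the red stop button or the blue reset button is touched (over 0.5 N) (contact force between any of stop_base, reset_base and anything else above 0.5 N).
It fails at once if the green button is pressed roughly (over 45 N) (contact force between run_base and anything else above 45 N).
It fails at once if the robot touches the crushed can (over 0.3 N) (contact force between crushed_can and the fingers above 0.3 N or contact force between crushed_can and the arm above 0.3 N).
It fails at once if the robot touches the plunger or its cylinder (over 1 N) (contact force between ram_unit and the fingers above 1 N or contact force between ram_unit and the arm above 1 N).
It fails at once if a can, the tumbler, the rubber block or the bowl is knocked, pushed or lifted (15 mm) (distance of any of can_a, can_b, tumbler, rubber_block, bowl from where it was at the start of the episode above 0.015 m).
It also fails if it takes over 29 s, if anything falls off the work surface, if the arm or the gripper's body presses on something with over 40 N, if the wrist force passes 120 N, or if a joint passes its speed limit or range.

## Robot

A 7-joint arm with a two-finger parallel gripper is mounted at the origin on the work surface. World frame = base frame: x ahead of the robot, y to its left, z up, the work surface at z = 0. Lengths are in mm, angles in rad, forces in N, time in s.
With the tool pointing down it reaches from about 400 to 875 mm from the base axis. Payload 4.4 kg.
Tool frame: the origin (TCP) lies at the very end of the fingers, on their centre line; the grasp point (between the pads) lies 19 mm behind it; z points along the fingers, y is the direction in which the jaws open and shut (so a half turn about z gives the same grasp; the last joint's range is limited). The gripper opens to 85 mm and grips with 20 to 120 N. Pads are 22 mm wide; open, the fingers measure 114 mm over their backs; the gripper's body (76 mm by 85 mm) begins 54 mm behind the grasp point. The pads swing forward as they close: fully open they stand 13 mm farther back than shut.
Start: joints at [1.043, 0.628, 0.038, 1.517, -0.027, 0.996, -0.02], TCP at [289.642, -581.915, 231.313] pointing down, gripper open.
Joint ranges: [-3.06, 3.06], [-0.37, 2.12], [-1.25, 1.32], [0.18, 2.47], [-1.1, 4.24], [0.23, 1.98], [-2.94, 2.94]. Speed limits (rad/s): [2.57, 2.57, 3.14, 3.14, 3.14, 3.14, 3.14].

## Interface

Orientations are given as [roll, pitch, yaw] about the fixed x, y, z axes, in that order (R = Rz(yaw) Ry(pitch) Rx(roll)).
In Python, from cell import ctrl gives the robot as it stands.
- The arm moves only by the shell command python3 -m pendant 'ROWS'. ROWS is JSON, a list of rows, each a list of 7 numbers: the shift along the world's x, y, z in m, then the turn, a rotation vector about the world's x, y, z in rad, then the opening, from -1 (shut) to 1 (fully open). A call has 1 to 8 rows; each row is the pose to reach, as a shift and turn from the pose commanded when the call began; what a row does not reach only later rows make up. A row lasts 1/10 s, in which the tool goes at most 50 mm and 8.59 degrees, less where a joint would pass 70% of its speed; a pose out of reach is approached as far as the arm can. A call with a gripper value outside its range is refused whole. The fingers move at their own pace and stop on an object; the grip force is fixed at half the most. Time passes only in rows, so rows that repeat a pose let the fingers close. It gives the time, the measured TCP pose, the force and the opening at its end, in the units of the state.
- ctrl.read_state(): the state, without advancing time (a new reading comes with each control period).
- ctrl.get_image(name): name is "side" or "top" or "wrist"; returns the picture (384x512x3 uint8, blue, green, red); there is no depth.
- ctrl.get_calibration(name): a dict with "fx", "fy", "cx", "cy" (pixels), "R" (3x3) and "t" (3): a world point X has camera coordinates R X + t. Camera axes: x right, y down, z forward; pixel columns grow to the right and rows downward; lengths in mm; the calibration is good to about 2 mm. A picture is of the moment at which its call begins: read the wrist's pose just before it. get_calibration takes no time and is no camera call; for the wrist camera it gives the pose at the moment of the call.
- ctrl.finish_job(): hands the job in, once; it reports no verdict.
The state is a dict: "clock": time; "qpos": joint angles; "qd": joint speeds; "tau": joint torques, N m; "eef_pos": TCP position; "tool_rot": TCP orientation; "force": force on the tool from outside, world axes, zero at the start; "torque": the same for the moment, N m; "width": finger opening in mm.
Only numpy, scipy, OpenCV 4.12 (cv2) and the standard library are available. Lean on these libraries where they do the work, as an engineer would, in place of code of your own. Each camera call takes 0.05 s, during which the arm holds its last target. There are 200 camera calls.

## Working session

There is one attempt and no reset: what is moved stays moved. The work goes in short steps, Python scripts to look and compute and a shell command to move; the robot and the scene stay as the last step left them, time stands still between calls to the robot, and variables do not carry over. Pictures are saved under pics/ and viewed, about 8 in all and at most 12, crops included, and the job is handed in when it is done.

```bash
mkdir -p pics
cat > h.py <<'E'
import numpy as np, cv2
from cell import ctrl
def ray(c,u,v,z):
    R=np.array(c["R"]);t=np.array(c["t"]);o=-R.T@t
    d=R.T@np.array([(u-c["cx"])/c["fx"],(v-c["cy"])/c["fy"],1]);return o+d*(z-o[2])/d[2]
def proj(c,X):
    p=np.array(c["R"])@np.array(X)+np.array(c["t"]);return c["fx"]*p[0]/p[2]+c["cx"],c["fy"]*p[1]/p[2]+c["cy"]
def blobs(im,name):
    h=cv2.cvtColor(im,cv2.COLOR_BGR2HSV)
    rg={"green":[(45,100,40),(85,255,255)],"red":[(0,150,60),(8,255,255)],"blue":[(95,120,40),(130,255,255)],"yellow":[(18,130,80),(35,255,255)]}[name]
    m=cv2.inRange(h,*map(np.array,rg));n,l,s,c=cv2.connectedComponentsWithStats(m)
    return [(s[i,4],*c[i].round(1),s[i,:4].tolist()) for i in range(1,n) if s[i,4]>40]
E
python3 - <<'E'
from h import *
ims=[]
for n in("top","side"):
    im=ctrl.get_image(n);c=ctrl.get_calibration(n);cv2.imwrite(f"pics/{n}0.png",im);ims.append(im)
    print(n,"cam at",-np.array(c["R"]).T@np.array(c["t"]))
    for k in("green","red","blue","yellow"):
        for b in blobs(im,k): print(k,b,ray(c,b[1],b[2],107).round(1))
print(ctrl.read_state())
E
```

```text
top cam at [ 498.05690348   49.59939623 1140.57435413]
green (np.int32(155), np.float64(245.5), np.float64(221.2), [239, 215, 14, 14]) [489.4  65.6 107. ]
red (np.int32(978), np.float64(16.9), np.float64(150.9), [0, 82, 26, 144]) [668.4 612.  107. ]
red (np.int32(206), np.float64(276.3), np.float64(227.3), [269, 220, 16, 16]) [473.6  -7.1 107. ]
blue (np.int32(5040), np.float64(288.3), np.float64(31.8), [240, 0, 99, 66]) [948.4 -47.3 107. ]
blue (np.int32(130), np.float64(14.0), np.float64(145.6), [0, 127, 20, 28]) [681.4 619.2 107. ]
blue (np.int32(271), np.float64(232.9), np.float64(170.3), [226, 157, 15, 27]) [611.4  93.5 107. ]
blue (np.int32(138), np.float64(13.3), np.float64(176.3), [0, 159, 20, 27]) [607.2 619.6 107. ]
blue (np.int32(106), np.float64(167.4), np.float64(221.7), [153, 209, 21, 25]) [491.8 251.  107. ]
blue (np.int32(103), np.float64(214.7), np.float64(215.1), [209, 210, 12, 11]) [505.3 138.5 107. ]
blue (np.int32(124), np.float64(325.2), np.float64(248.8), [320, 238, 20, 27]) [ 420.9 -121.2  107. ]
yellow (np.int32(1177), np.float64(403.1), np.float64(33.0), [38
[... 1860 characters left out ...]
, 198, 22, 17]) [465.8  17.4 107. ]
{'clock': 0.1, 'qpos': array([ 1.04318638,  0.62923803,  0.03840446,  1.51828323, -0.02700242,
        0.99631674, -0.01995854]), 'qd': array([-0.0001094 , -0.0038324 ,  0.0012583 , -0.00261375,  0.00053047,
       -0.00100825, -0.00147492]), 'tau': array([ 3.44078915e-03, -5.64534616e+01,  1.23086818e+00, -1.93975335e+01,
        1.13626232e-02,  5.51528836e-03,  4.33069857e-06]), 'eef_pos': array([ 289.41315079, -581.3730297 ,  230.48556167]), 'tool_rot': array([-3.13986369e+00, -8.64629105e-06,  4.61882336e-01]), 'force': array([ 0.18702545,  0.25374698, -0.32832608]), 'torque': array([ 0.06444715, -0.00977499,  0.03405405]), 'width': 85.17594889252679}
```

View pics/top0.png

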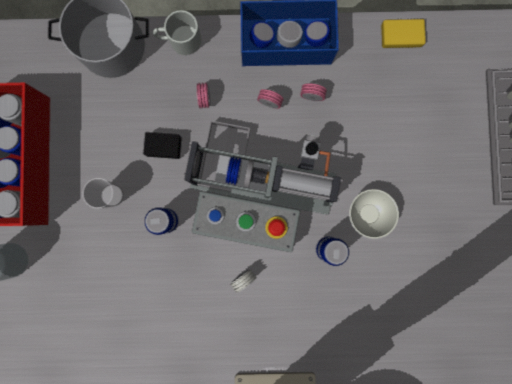

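View pics/side0.png

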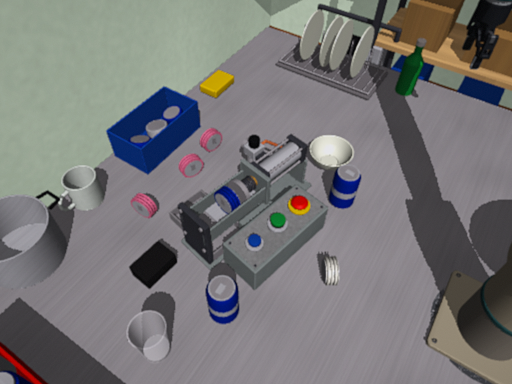

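The machine is clear in both views. The console's blue, green and red buttons are at (215,215), (246,221) and (276,227) in the top picture. The row is about 149 mm long with green in the middle, which matches the 150 mm given.

The top view puts the green face at about (489.5, 66). The side view gives y = 70, but it sees the near flank and so reads too far towards +y. The crusher's yaw is about -0.21. I'm moving over with the gripper shut.

```bash
python3 -m pendant '[[0.0125,0.04,0,0,0,0,-1],[0.025,0.08,0,0,0,0,-1],[0.0375,0.12,0,0,0,0,-1],[0.05,0.16,0,0,0,0,-1],[0.0625,0.2,0,0,0,0,-1],[0.075,0.24,0,0,0,0,-1],[0.0875,0.28,0,0,0,0,-1],[0.1,0.32,0,0,0,0,-1]]'
python3 -m pendant '[[0.0125,0.04,0,0,0,0,-1],[0.025,0.08,0,0,0,0,-1],[0.0375,0.12,0,0,0,0,-1],[0.05,0.16,0,0,0,0,-1],[0.0625,0.2,0,0,0,0,-1],[0.075,0.24,0,0,0,0,-1],[0.088,0.285,0,0,0,0,-1],[0.1,0.328,0,0,0,0,-1]]'
python3 - <<'E'
from h import *
c=ctrl.get_calibration("wrist");s=ctrl.read_state();im=ctrl.get_image("wrist");cv2.imwrite("pics/w1.png",im)
print(s["eef_pos"],s["tool_rot"],s["width"],s["clock"],s["force"])
for k in("green","red","blue"):
    for b in blobs(im,k): print(k,b,ray(c,b[1],b[2],{"green":109,"red":107,"blue":105}[k]).round(1))
E
```

```text
clock: 0.9
eef_pos: [389.7, -260.2, 231.2]
tool_rot: [-3.141, 0.0, 0.462]
force: [0.8, 0.4, 0.5]
width: 0.2
clock: 1.7
eef_pos: [489.8, 68.0, 231.2]
tool_rot: [-3.142, 0.0, 0.462]
force: [1.3, -0.3, 1.2]
width: -0.1
[489.80725875  67.97763277 231.17931844] [-3.14157451e+00  1.23736701e-04  4.61795404e-01] -0.11995451495606974 1.7 [ 1.31286624 -0.26706053  1.20424337]
green (np.int32(993), np.float64(254.8), np.float64(183.9), [237, 167, 36, 35]) [492.3  65.5 109. ]
red (np.int32(1116), np.float64(311.4), np.float64(225.7), [292, 208, 40, 37]) [477.6  -5.8 107. ]
blue (np.int32(3136), np.float64(295.5), np.float64(42.5), [256, 0, 78, 88]) [616.5  89.5 105. ]
blue (np.int32(2454), np.float64(72.2), np.float64(76.1), [21, 35, 79, 80]) [508.3 249.  105. ]
blue (np.int32(760), np.float64(111.9), np.float64(80.3), [91, 50, 34, 60]) [520.2 217.4 105. ]
blue (np.int32(774), np.float64(191.8), np.float64(134.9), [176, 120, 32, 31]) [507.6 137.6 105. ]
blue (np.int32(778), np.float64(357.4), np.float64(265.5), [339, 252, 49, 39]) [458.1 -74.3 105. ]
blue (np.int32(1366), np.float64(381.8), np.float64(294.3), [352, 277, 65, 37]) [ 438.9 -119.   105. ]
```

View pics/w1.png

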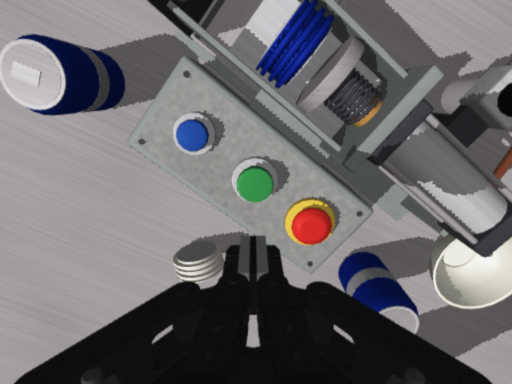

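The wrist picture shows green at (255,184), between blue (192,135) and red (311,226). It measures (492.3, 65.5), and the top view gave (489.4, 65.6), so I'll aim for (491, 66). The blue disc standing in the chamber is at about (295,42), in front of the plunger, so it is the crushed can. The pink and white discs lie outside the machine.

I'll go down to about 116 mm first, then press at 30 mm/s.

```bash
python3 -m pendant '[[0.001,0,-0.03,0,0,0,-1],[0.001,0,-0.065,0,0,0,-1],[0.001,0,-0.095,0,0,0,-1],[0.001,0,-0.11,0,0,0,-1],[0.001,0,-0.115,0,0,0,-1],[0.001,0,-0.115,0,0,0,-1]]'
python3 -m pendant '[[0,0,-0.003,0,0,0,-1],[0,0,-0.006,0,0,0,-1],[0,0,-0.009,0,0,0,-1],[0,0,-0.012,0,0,0,-1]]'
```

```text
clock: 2.35
eef_pos: [490.2, 65.9, 115.8]
tool_rot: [-3.141, 0.001, 0.462]
force: [0.4, -0.7, 0.2]
width: -0.3
clock: 2.75
eef_pos: [491.3, 66.2, 104.7]
tool_rot: [3.141, -0.002, 0.462]
force: [-0.2, 0.1, 2.3]
width: -0.0
```

```bash
python3 -m pendant '[[0,0,-0.002,0,0,0,-1],[0,0,-0.004,0,0,0,-1],[0,0,-0.006,0,0,0,-1],[0,0,-0.007,0,0,0,-1],[0,0,-0.0075,0,0,0,-1],[0,0,-0.0075,0,0,0,-1],[0,0,-0.0075,0,0,0,-1]]'
```

```text
clock: 3.45
eef_pos: [491.2, 66.2, 97.1]
tool_rot: [3.141, -0.001, 0.462]
force: [2.0, -0.6, 5.0]
width: 0.1
```

The TCP is at 97.1 mm and the force is 5 N, so the button is about fully down. I'll add half a millimetre, hold it and look.

```bash
python3 -m pendant '[[0,0,-0.0005,0,0,0,-1],[0,0,-0.0008,0,0,0,-1],[0,0,-0.0008,0,0,0,-1],[0,0,-0.0008,0,0,0,-1],[0,0,-0.0008,0,0,0,-1],[0,0,-0.0008,0,0,0,-1],[0,0,-0.0008,0,0,0,-1],[0,0,-0.0008,0,0,0,-1]]'
python3 -m pendant '[[0,0,0,0,0,0,-1],[0,0,0,0,0,0,-1],[0,0,0,0,0,0,-1],[0,0,0,0,0,0,-1],[0,0,0,0,0,0,-1],[0,0,0,0,0,0,-1],[0,0,0,0,0,0,-1],[0,0,0,0,0,0,-1]]'
python3 - <<'E'
from h import *
a=ctrl.get_image("top");b=ctrl.get_image("side")
f=lambda x:cv2.resize(x,(400,400),interpolation=cv2.INTER_CUBIC)
cv2.imwrite("pics/p2.png",np.hstack([f(a[110:260,175:325+25][:, :150]),f(b[130:280,165:315])]))
E
```

```text
clock: 4.25
eef_pos: [491.3, 66.2, 96.9]
tool_rot: [3.141, -0.002, 0.462]
force: [-0.0, -0.2, 11.6]
width: -0.1
clock: 5.05
eef_pos: [491.3, 66.2, 96.9]
tool_rot: [3.141, -0.002, 0.462]
force: [0.1, 0.3, 11.8]
width: 0.1
```

View pics/p2.png

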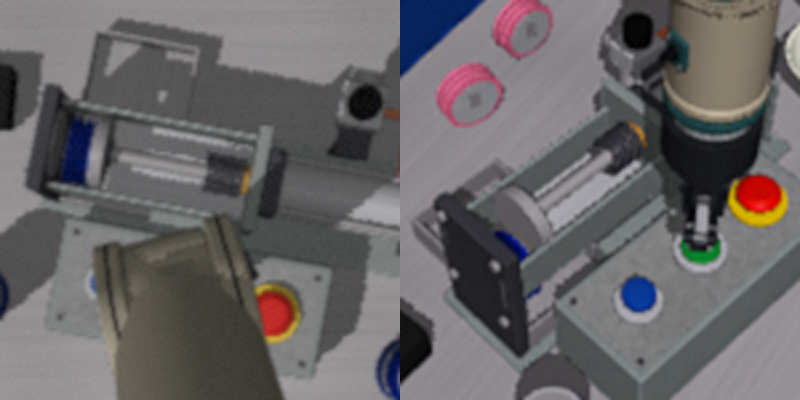

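The plunger is out at the slot. The blue disc is between it and the anvil, at about (80,150) in the left crop. In the side view it sits low, at (512,262). I'll keep holding and check its height.

```bash
python3 -m pendant '[[0,0,0,0,0,0,-1],[0,0,0,0,0,0,-1],[0,0,0,0,0,0,-1],[0,0,0,0,0,0,-1],[0,0,0,0,0,0,-1],[0,0,0,0,0,0,-1],[0,0,0,0,0,0,-1],[0,0,0,0,0,0,-1]]'
python3 - <<'E'
from h import *
O=np.array([491,66.]);x=np.array([.977,-.213]);y=np.array([.213,.977]);C=O+112.5*x
print("crusher",C)
for n in("top","side"):
    im=ctrl.get_image(n);c=ctrl.get_calibration(n);cv2.imwrite(f"pics/{n}3.png",im)
    for b in blobs(im,"blue"):
        for z in(30,50,118):
            p=ray(c,b[1],b[2],z)[:2]-C
            if abs(p@x)<90 and abs(p@y)<220: print(n,b,z,(p@x).round(),(p@y).round())
    for z in(42,85,118,151):
        print(n,"expected can-top px z",z,[np.round(proj(c,[*(C+y*yy),z])) for yy in(100,118,136)])
E
```

```text
clock: 5.95
eef_pos: [491.3, 66.2, 96.9]
tool_rot: [3.141, -0.002, 0.462]
force: [-0.3, -0.4, 11.2]
width: 0.1
crusher [600.9125  42.0375]
top (np.int32(206), np.float64(203.3), np.float64(166.7), [198, 155, 12, 24]) 30 1.0 134.0
top (np.int32(206), np.float64(203.3), np.float64(166.7), [198, 155, 12, 24]) 50 -1.0 131.0
top (np.int32(206), np.float64(203.3), np.float64(166.7), [198, 155, 12, 24]) 118 -7.0 122.0
top expected can-top px z 42 [array([216., 169.]), array([209., 168.]), array([202., 166.])]
top expected can-top px z 85 [array([214., 167.]), array([207., 166.]), array([200., 164.])]
top expected can-top px z 118 [array([213., 166.]), array([206., 164.]), array([198., 163.])]
top expected can-top px z 151 [array([212., 164.]), array([204., 162.]), array([196., 161.])]
side (np.int32(58), np.float64(206.7), np.float64(221.4), [200, 217, 13, 11]) 30 37.0 91.0
side (np.int32(58), np.float64(206.7), np.float64(221.4), [200, 217, 13, 11]) 50 25.0 99.0
side (np.int32(58), np.float64(206.7), np.float64(221.4), [200, 217, 13, 11]) 118 -14.0 126.0
side (np.int32(134), np.float64(254.1), np.float64(239.9), [248, 234, 13, 13]) 30 -83.0 45.0
side expected can-top px z 42 [array([213., 230.]), array([208., 234.]), array([202., 239.])]
side expected can-top px z 85 [array([212., 219.]), array([206., 224.]), array([200., 228.])]
side expected can-top px z 118 [array([211., 211.]), array([205., 216.]), array([199., 220.])]
side expected can-top px z 151 [array([210., 202.]), array([204., 207.]), array([198., 211.])]
```

Run:
```python
from h import *
a=cv2.imread("pics/top3.png")[125:205,175:255];b=cv2.imread("pics/side3.png")[175:255,165:245]
f=lambda x:cv2.resize(x,(400,400),interpolation=cv2.INTER_CUBIC)
cv2.imwrite("pics/c3.png",np.clip(np.hstack([f(a),f(b)])*1.4,0,255).astype(np.uint8))
```

```text
(no output)
```

View pics/c3.png

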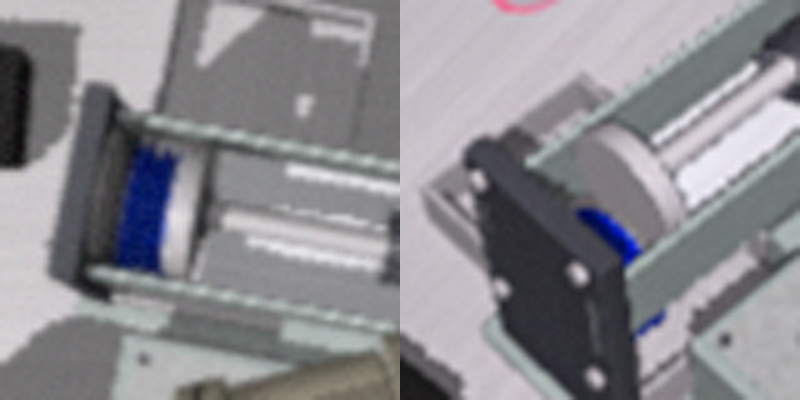

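In the enlarged crop the blue disc's top edge, at (585,212), is well below the top of the plunger at (600,130). Blue also shows under the trough wall at (650,320), so the can has dropped through the slot. I'll release gently, go up clear and check the result.

```bash
python3 -m pendant '[[0,0,0.003,0,0,0,-1],[0,0,0.006,0,0,0,-1],[0,0,0.009,0,0,0,-1],[0,0,0.012,0,0,0,-1],[0,0,0.015,0,0,0,-1],[0,0,0.018,0,0,0,-1],[0,0,0.03,0,0,0,-1],[0,0,0.06,0,0,0,-1]]'
python3 -m pendant '[[0,0,0.04,0,0,0,-1],[-0.01,-0.04,0.08,0,0,0,-1],[-0.02,-0.08,0.1,0,0,0,-1],[-0.03,-0.12,0.1,0,0,0,-1],[-0.04,-0.16,0.1,0,0,0,-1],[-0.05,-0.2,0.1,0,0,0,-1],[-0.05,-0.22,0.1,0,0,0,-1],[-0.05,-0.22,0.1,0,0,0,-1]]'
python3 -m pendant '[[0,0,0,0,0,0,-1],[0,0,0,0,0,0,-1],[0,0,0,0,0,0,-1],[0,0,0,0,0,0,-1],[0,0,0,0,0,0,-1],[0,0,0,0,0,0,-1],[0,0,0,0,0,0,-1],[0,0,0,0,0,0,-1]]'
python3 - <<'E'
from h import *
x=np.array([.977,-.213]);y=np.array([.213,.977]);C=np.array([491,66.])+112.5*x
f=lambda x:cv2.resize(x,(400,400),interpolation=cv2.INTER_CUBIC)
o=[]
for n in("top","side"):
    im=ctrl.get_image(n);c=ctrl.get_calibration(n);cv2.imwrite(f"pics/{n}4.png",im)
    print(n,blobs(im,"green"))
    d=im.copy()
    for b in blobs(im,"blue"):
        for z in(42,75):
            p=ray(c,b[1],b[2],z)[:2]-C
            if abs(p@x)<110 and abs(p@y)<180: print(n,b,z,(p@x).round(),(p@y).round())
    print({z:np.round(proj(c,[*(C+y*118),z])) for z in(75,151)})
    o.append(f(d[110:250,180:320] if n=="top" else d[140:280,170:310]))
cv2.imwrite("pics/c4.png",np.clip(np.hstack(o)*1.3,0,255).astype(np.uint8))
E
```

```text
clock: 6.85
eef_pos: [488.5, 65.7, 155.1]
tool_rot: [-3.14, 0.006, 0.462]
force: [-0.1, -0.2, 0.7]
width: 0.0
clock: 7.65
eef_pos: [439.6, -157.4, 256.7]
tool_rot: [3.14, 0.0, 0.456]
force: [-0.7, 0.1, 0.2]
width: -0.4
clock: 8.45
eef_pos: [440.6, -153.9, 256.0]
tool_rot: [-3.142, 0.0, 0.462]
force: [0.7, 0.3, 0.7]
width: 0.1
top [(np.int32(154), np.float64(245.4), np.float64(221.2), [239, 215, 14, 14])]
top (np.int32(239), np.float64(210.0), np.float64(167.7), [201, 155, 16, 26]) 42 1.0 115.0
top (np.int32(239), np.float64(210.0), np.float64(167.7), [201, 155, 16, 26]) 75 -2.0 111.0
{75: array([208., 166.]), 151: array([204., 162.])}
side [(np.int32(763), np.float64(410.0), np.float64(72.7), [396, 46, 28, 50]), (np.int32(183), np.float64(277.4), np.float64(219.6), [270, 213, 16, 15])]
side (np.int32(114), np.float64(208.9), np.float64(220.4), [201, 215, 16, 13]) 42 28.0 90.0
side (np.int32(114), np.float64(208.9), np.float64(220.4), [201, 215, 16, 13]) 75 9.0 103.0
side (np.int32(134), np.float64(254.1), np.float64(239.9), [248, 234, 13, 13]) 42 -88.0 50.0
side (np.int32(134), np.float64(254.1), np.float64(239.9), [248, 234, 13, 13]) 75 -103.0 65.0
{75: array([207., 226.]), 151: array([204., 207.])}
```

View pics/c4.png

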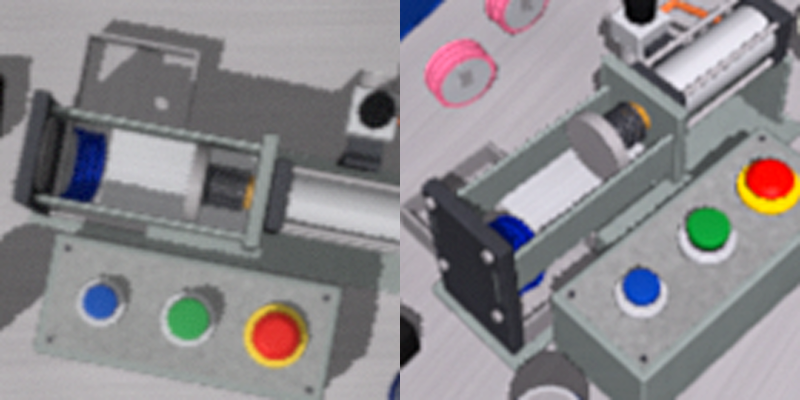

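The button is up again: its blob is identical to the start in both views. The plunger disc is fully back and the can stands in the slot at y ≈ 111. The two rays cross at about 93 mm for the visible blue part, which is too high for a can standing on the tray floor (top at 75 mm). I'll check its height from nearer with two wrist views.

```bash
cat > w.py <<'E'
import sys; from h import *
x=np.array([.977,-.213]);y=np.array([.213,.977]);C=np.array([491,66.])+112.5*x
c=ctrl.get_calibration("wrist");im=ctrl.get_image("wrist");cv2.imwrite(f"pics/{sys.argv[1]}.png",im)
print("cam",-np.array(c["R"]).T@np.array(c["t"]))
for b in blobs(im,"blue"):
    for z in(42,75,110):
        p=ray(c,b[1],b[2],z)[:2]-C
        if abs(p@x)<50 and abs(p@y)<180: print(b,z,(p@x).round(),(p@y).round())
E
python3 -m pendant '[[0.01,0.04,0.02,0,0,0,-1],[0.02,0.08,0.03,0,0,0,-1],[0.03,0.12,0.03,0,0,0,-1],[0.04,0.15,0.03,0,0,0,-1],[0.05,0.18,0.03,0,0,0,-1],[0.06,0.2,0.03,0,0,0,-1],[0.06,0.2,0.03,0,0,0,-1],[0.06,0.2,0.03,0,0,0,-1]]'; python3 w.py w5
python3 -m pendant '[[0.02,0.03,0,0,0,0,-1],[0.04,0.06,0,0,0,0,-1],[0.05,0.09,0,0,0,0,-1],[0.05,0.1,0,0,0,0,-1],[0.05,0.1,0,0,0,0,-1],[0.05,0.1,0,0,0,0,-1]]'; python3 w.py w6
python3 - <<'E'
import cv2,numpy as np
a,b=[cv2.imread(f"pics/w{i}.png") for i in(5,6)]
cv2.imwrite("pics/c6.png",np.hstack([cv2.resize(q,(400,300)) for q in(a,b)]))
E
```

```text
clock: 9.35
eef_pos: [500.4, 45.8, 285.8]
tool_rot: [3.141, 0.001, 0.462]
force: [0.3, -0.5, -0.6]
width: 0.0
cam [575.0934052   81.9464359  428.07690258]
(np.int32(1419), np.float64(214.4), np.float64(22.5), [188, 0, 52, 52]) 42 -0.0 117.0
(np.int32(1419), np.float64(214.4), np.float64(22.5), [188, 0, 52, 52]) 75 -3.0 110.0
(np.int32(1419), np.float64(214.4), np.float64(22.5), [188, 0, 52, 52]) 110 -6.0 102.0
clock: 10.0
eef_pos: [550.2, 143.8, 285.9]
tool_rot: [3.14, 0.001, 0.46]
force: [0.2, -1.1, 0.5]
width: -0.1
cam [625.01336709 179.82041519 428.17894209]
(np.int32(1223), np.float64(275.7), np.float64(105.9), [246, 74, 51, 57]) 42 1.0 106.0
(np.int32(1223), np.float64(275.7), np.float64(105.9), [246, 74, 51, 57]) 75 0.0 109.0
(np.int32(1223), np.float64(275.7), np.float64(105.9), [246, 74, 51, 57]) 110 -0.0 112.0
```

View pics/c6.png

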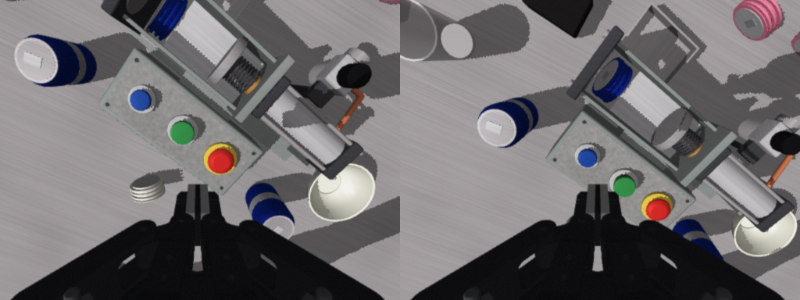

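The two wrist rays meet at z ≈ 75–77 mm and y ≈ 109 mm. That fits a can standing on the tray floor (top at 75 mm, centre about 42 mm), well under the 78 mm limit and inside the tray. The plunger is back in both views. I'll take the hand away, confirm that nothing has moved and hand in.

```bash
python3 -m pendant '[[-0.02,-0.04,0,0,0,0,-1],[-0.04,-0.08,0,0,0,0,-1],[-0.06,-0.12,0,0,0,0,-1],[-0.08,-0.16,0,0,0,0,-1],[-0.1,-0.2,0,0,0,0,-1],[-0.11,-0.24,0,0,0,0,-1],[-0.11,-0.28,0,0,0,0,-1],[-0.11,-0.3,0,0,0,0,-1]]'
python3 -m pendant '[[0,0,0,0,0,0,-1],[0,0,0,0,0,0,-1],[0,0,0,0,0,0,-1]]'
python3 - <<'E'
from h import *
for n in("top","side"):
    im=ctrl.get_image(n);o=cv2.imread(f"pics/{n}4.png");i=cv2.imread(f"pics/{n}0.png")
    for k,q in(("start",i),("after",o),("now",im)): print(n,k,[b[:3] for b in blobs(q,"blue") if 140<b[1]<350 and b[2]>140],[b[:3] for b in blobs(q,"green")])
    m=(cv2.absdiff(im,o).max(2)>40).astype(np.uint8)
    N,l,s,cc=cv2.connectedComponentsWithStats(m);print([s[j].tolist() for j in range(1,N) if s[j,4]>15])
ctrl.finish_job()
E
```

```text
clock: 10.85
eef_pos: [438.5, -159.3, 286.6]
tool_rot: [3.139, 0.001, 0.454]
force: [0.1, 0.1, 0.8]
width: 0.0
clock: 11.15
eef_pos: [440.3, -153.0, 286.1]
tool_rot: [-3.141, -0.0, 0.463]
force: [-0.1, 0.2, 0.7]
width: -0.3
top start [(np.int32(271), np.float64(232.9), np.float64(170.3)), (np.int32(106), np.float64(167.4), np.float64(221.7)), (np.int32(103), np.float64(214.7), np.float64(215.1)), (np.int32(124), np.float64(325.2), np.float64(248.8))] [(np.int32(155), np.float64(245.5), np.float64(221.2))]
top after [(np.int32(239), np.float64(210.0), np.float64(167.7)), (np.int32(116), np.float64(167.7), np.float64(221.5)), (np.int32(101), np.float64(214.7), np.float64(215.1)), (np.int32(129), np.float64(325.2), np.float64(248.7))] [(np.int32(154), np.float64(245.4), np.float64(221.2))]
top now [(np.int32(238), np.float64(210.0), np.float64(167.7)), (np.int32(117), np.float64(167.7), np.float64(221.3)), (np.int32(102), np.float64(214.8), np.float64(215.1)), (np.int32(125), np.float64(325.1), np.float64(248.7))] [(np.int32(154), np.float64(245.5), np.float64(221.2))]
[[465, 91, 23, 11
[... 1834 characters left out ...]
34), np.float64(254.1), np.float64(239.9)), (np.int32(386), np.float64(222.6), np.float64(302.1)), (np.int32(181), np.float64(224.4), np.float64(317.3))] [(np.int32(763), np.float64(410.0), np.float64(72.6)), (np.int32(183), np.float64(277.4), np.float64(219.6))]
[[352, 4, 38, 29, 133], [354, 29, 43, 26, 638], [357, 55, 29, 8, 103], [347, 63, 8, 15, 84], [297, 66, 15, 5, 23], [374, 67, 13, 18, 112], [282, 70, 16, 10, 64], [359, 78, 11, 30, 142], [284, 83, 7, 9, 17], [313, 91, 14, 3, 25], [328, 93, 15, 14, 30], [368, 96, 20, 30, 74], [346, 104, 22, 21, 168], [317, 114, 9, 26, 79], [299, 117, 6, 7, 22], [357, 125, 9, 15, 23], [308, 134, 8, 5, 20]]
the job is handed in; nothing more can be done
```

I pressed the green button with the gripper shut and held it for about 2.5 s. The crushed can dropped through the slot, and I released the button, moved the hand away and handed in at about 11 s of the 29 s. The interface gives no verdict.

**Press:** contact came at about 30 mm/s, and the last reading with the button fully down was about 12 N. That is a little over the suggested 6 to 10 N but far below the 45 N limit.

**Last checks:**
- **Button and plunger:** the green button looks the same as at the start in both fixed cameras, and the plunger disc is back.
- **Crushed can:** it stands still in the slot, at about y = 110 mm in the crusher's frame. Its image position did not change between the last two checks.
- **Other objects:** the two drink cans measure the same as at the start, to within half a pixel. I did not measure the tumbler, rubber block and bowl separately, but the hand never went near them.

**Disagreement:** the views did not agree on how high the can stands. The top and side cameras put the visible blue part at about 93 mm, but that pairing is coarse because the can is partly hidden. Two closer wrist views gave 75–77 mm, which fits a can standing on the tray floor with its centre about 42 mm up. I relied on the wrist views, and although the first was slightly clipped at the picture's edge, I did not re-measure.

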